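Run the bowl inspection carousel by its crank and park it at the loading chute

ROBOT

A 6-joint arm with a two-finger parallel gripper is mounted at the origin on the work surface. World frame = base frame: x ahead of the robot, y to its left, z up, the work surface at z = 0. Lengths are in mm, angles in rad, forces in N, time in s.
With the tool pointing down it reaches from about 275 to 1000 mm from the base axis. Payload 8.4 kg.
Tool frame: the origin (TCP) lies on the centre line of the jaws, within the pads' length; the fingertips stand 17 mm ahead of it and the grasp point (between the pads) lies 2 mm behind it; z points along the fingers, y is the direction in which the jaws open and shut (so a half turn about z gives the same grasp; the last joint's range is limited). The gripper opens to 85 mm and grips with 20 to 120 N. Pads are 22 mm wide; open, the fingers measure 114 mm over their backs; the gripper's body (76 mm by 85 mm) begins 54 mm behind the grasp point. The pads swing forward as they close: fully open they stand 13 mm farther back than shut.
Start: joints at [-1.118, 0.353, 1.633, -0, 1.155, -0.002], TCP at [274.551, -561.471, 248.281] pointing down, gripper open.
Joint ranges: [-2.63, 2.63], [-0.92, 2.1], [0.06, 2.66], [-1.3, 4.44], [0, 2.69], [-3.02, 3.02]. Speed limits (rad/s): [2.22, 2.22, 2.79, 3.14, 3.14, 3.14].

INTERFACE

Orientations are given as [roll, pitch, yaw] about the fixed x, y, z axes, in that order (R = Rz(yaw) Ry(pitch) Rx(roll)).
In Python, from rig import r, vision, ticket gives the robot as it stands.
- The arm moves only by the tool move_arm, never from a script. Its argument "plan" is a list of rows, each a list of 3 entries, a list of its own where there are three numbers: the shift along the tool's x, y, z in m, then the turn about the tool's z in degrees, then the opening in per cent of the stroke, from 0 (shut) to 100 (fully open). A call has 1 to 5 rows; each row shifts and turns the commanded pose from where the row before left it, along the tool's axes as they then stand; what a row does not reach is not made up. A row lasts 1/12 s, in which the tool goes at most 41.7 mm and 7.16 degrees, less where a joint would pass 70% of its speed; a pose out of reach is approached as far as the arm can. A call with a gripper value outside its range is refused whole. The fingers move at their own pace and stop on an object; "grip_force" is the grip in N (left out, the last holds). Time passes only in rows, so rows that do not move let the fingers close. It gives the time, the measured TCP pose, the force and the opening at its end, in the units of the state.
- r.sense(): the state, without advancing time (a new reading comes with each control period).
- vision.grab_frame(name): name is "scene" or "side" or "wrist"; returns (picture, depth): 400x640x3 uint8, red, green, blue; 400x640 float32, mm along the optical axis (not along the pixel's ray), 0 where there is no reading.
- vision.calibration(name): a dict with "intrinsics" (3x3 intrinsics, pixels), "dist" ([k1, k2, p1, p2, k3] as OpenCV has them; the pictures are not rectified), "rvec" (rotation vector, rad) and "tvec" (3), from world to camera coordinates, as OpenCV has them. Camera axes: x right, y down, z forward; pixel columns grow to the right and rows downward; lengths in mm; the calibration is good to about 2 mm. A picture is of the moment at which its call begins: read the wrist's pose just before it. calibration takes no time and is no camera call; for the wrist camera it gives the pose at the moment of the call.
- ticket.sign_off(): hands the job in, once; it reports no verdict.
The state is a dict: "clock": time; "qpos": joint angles; "qvel": joint speeds; "joint_efforts": joint torques, N m; "eef_pos": TCP position; "tcp_rot": TCP orientation; "contact_force": force on the tool from outside, world axes, zero at the start; "wrist_torque": the same for the moment, N m; "opening": opening from 0.0 (shut) to 1.0 (fully open).
Only numpy, scipy, OpenCV 4.12 (cv2) and the standard library are available. Lean on these libraries where they do the work, as an engineer would, in place of code of your own. Each camera call takes 0.05 s, during which the arm holds its last target. There are 200 camera calls.

TASK

Take the upright grip of the crank and turn the inspection carousel anticlockwise (seen from above) at one turn in about five seconds: once up to speed, keep the carousel itself steadily between four and six seconds a turn for at least seven seconds without a break, so the scanner sees every bowl. Then bring it to rest with the empty nest squarely in front of the loading chute and let go of the grip. Never run it faster than a turn in three seconds or backwards, do not touch the plate or its bowls, and leave everything else on the table alone.

Things in the scene. Friction and masses are not known exactly. Their poses are not given: they have to be found in the camera images.
- machine: Fixed hand-cranked inspection machine, white round base 330 mm wide; origin on the table in the vertical axis of carousel and crank, z up. Its loading chute (white floor, dark side walls, 100 mm wide, 126 mm high) lies along +x, 175 to 260 mm from the axis. A white scanner head, 182 mm high, stands at the rim 137 degrees anticlockwise from the chute, 137 mm and more from the axis.
- carousel (a joint): Angle of the carousel on the machine, rad, grows anticlockwise seen from above and counts on over the turns. At 0 and every full turn the empty nest is at the chute. Inertia about the axis nominally 0.05 kg m2, from 0.03 to 0.08 by the filling of the bowls; bearing drag nominally 0.008 N m + 0.012 N m s/rad.
- crank (a joint): Crank angle relative to the carousel, rad, anticlockwise positive; at 0 the grip lies over the empty nest's side. The crank drives only through a slipping magnetic coupling: torque = 0.05 N m s/rad x (crank speed - carousel speed), braking alike. The carousel lags by 0.5 to 1.3 s, needs the crank about 1.4 times as fast to keep 1.25 rad/s, and runs on when the crank stops.
- empty_nest (a point): Centre of the carousel's empty nest, on its surface, 107 mm above the table, 115 mm from the axis. The carousel is a round aluminium plate 320 mm wide, top 104 mm above the table, nominally 4.1 kg in all, with six nests (black discs 86 mm wide) on a 115 mm radius: five hold clamped sealed gold bowls (80 mm wide, tops 158 mm above the table), one is empty. x points away from the axis.
- chute_mark (a point): Fixed point in front of the loading chute, 115 mm from the axis, 107 mm high: the centre of the empty nest belongs here at the end.
- grip_mid (a point): Middle of the crank's grip, an upright grey sleeve 30 mm across, 188 to 246 mm above the table, spinning freely on its pin, so the hand holding it need not turn. This point is 222 mm above the table and 75 mm from the axis. The steel crank arm under it has its top 184 mm high (hub 188 mm).
- bowl_a: Bystander: single sealed gold bowl, 80 mm wide, 51 mm high; origin at its underside.
- bowl_b: Bystander: another such bowl; origin at its underside.
- bowl_stack: Bystander: two such bowls, one on the other, 102 mm high; origin at its underside.
- tape: Bystander: roll of clear tape, 100 mm wide, 45 mm high; origin at its underside.
- spray: Bystander: white bottle, 64 mm wide, 150 mm high; origin at its underside.
- carton: Bystander: cardboard carton 120 x 160 x 70 mm; origin at its underside.
- spatula: Bystander: spatula lying on the table; origin at its underside.

How it is judged:
By the outcome, as a careful person would: the job done as asked, in the order asked, and still so for the second after the job is handed in, with the robot touching nothing.
It also fails if it takes over 72 s, if anything falls off the work surface, if the arm or the gripper's body presses on something with over 40 N, if the wrist force passes 120 N, or if a joint passes its speed limit or range.

## Working session

There is one attempt and no reset: what is moved stays moved. The work goes in short steps, Python scripts to look and compute and a tool call to move; the robot and the scene stay as the last step left them, time stands still between calls to the robot, and variables do not carry over. Pictures are saved under pics/ and viewed, on a budget of 10 in all, crops included, one or two more only if the job needs it, and the job is handed in when it is done.

Besides the shell and the picture viewer there is one more tool, called after ">>>" as a command line: name --argument value ..., lists and objects as JSON in quotes. move_arm: Moves the arm, as the interface text tells. Its arguments: {"type":"object","properties":{"plan":{"type":"array","items":{"type":"array"}},"grip_force":{"type":"number"}},"required":["plan"]}

```bash
ls; mkdir -p pics
python3 - <<'E'
from rig import r,vision,ticket
import cv2,numpy as np
s=r.sense();print({k:np.round(v,3).tolist() for k,v in s.items()})
for n in("scene","side"):
    p,d=vision.grab_frame(n);cv2.imwrite(f"pics/{n}0.png",p[:,:,::-1]);np.save(f"pics/{n}0.npy",d)
    c=vision.calibration(n);print(n,{k:np.round(v,3).tolist() for k,v in c.items()})
E
```

```text
pics
{'clock': 0.0, 'qpos': [-1.118, 0.354, 1.634, 0.0, 1.155, -0.002], 'qvel': [-0.001, 0.001, 0.0, -0.001, -0.001, 0.001], 'joint_efforts': [0.002, -60.524, -34.208, 0.0, 0.009, -0.0], 'eef_pos': [274.35, -561.075, 247.558], 'tcp_rot': [-3.14, -0.0, 0.455], 'contact_force': [0.598, 0.064, 0.493], 'wrist_torque': [-0.058, 0.022, -0.075], 'opening': 0.998}
scene {'intrinsics': [[497.947, 0.0, 323.605], [0.0, 497.947, 196.232], [0.0, 0.0, 1.0]], 'dist': [-0.039, 0.0, 0.0, 0.0, 0.0], 'rvec': [2.086, 0.749, -0.371], 'tvec': [-392.128, -45.289, 1617.174]}
side {'intrinsics': [[412.46, 0.0, 317.556], [0.0, 412.46, 201.7], [0.0, 0.0, 1.0]], 'dist': [-0.042, 0.0, 0.0, 0.0, 0.0], 'rvec': [1.171, -2.515, 0.797], 'tvec': [325.581, 351.756, 1332.661]}
```

View pics/scene0.png

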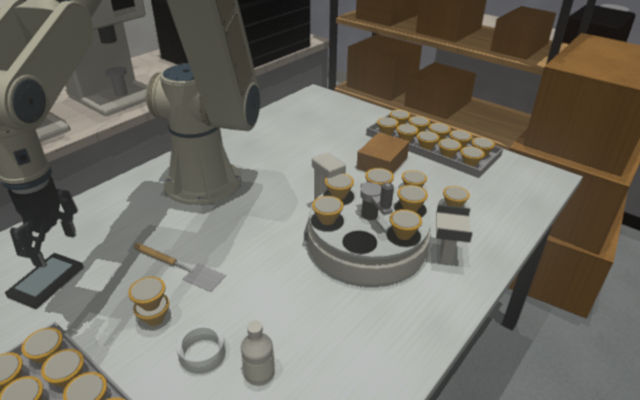

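View pics/side0.png

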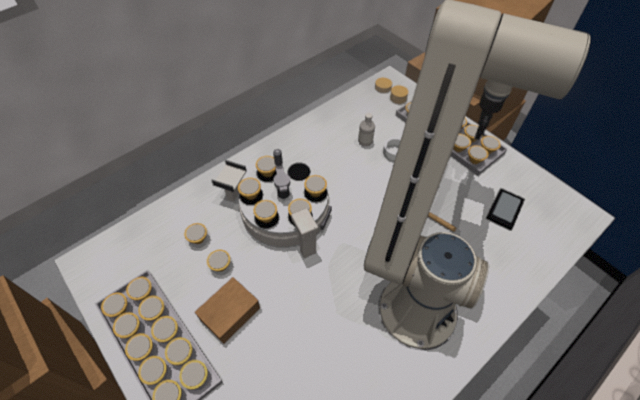

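Scene: carousel at about (368,235), empty nest (360,242), chute (453,225), grip (386,195). Side: hub (284,188), empty nest (299,172), grip (278,158), chute (230,176), scanner (306,232). I'll enlarge both.

Run:
```python
import cv2
p=cv2.imread("pics/side0.png")[135:265,195:345];cv2.imwrite("pics/side0c.png",cv2.resize(p,None,fx=4.5,fy=4.5,interpolation=cv2.INTER_CUBIC))
p=cv2.imread("pics/scene0.png")[145:285,295:485];cv2.imwrite("pics/scene0c.png",cv2.resize(p,None,fx=4,fy=4,interpolation=cv2.INTER_CUBIC))
```

```text
(no output)
```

View pics/side0c.png

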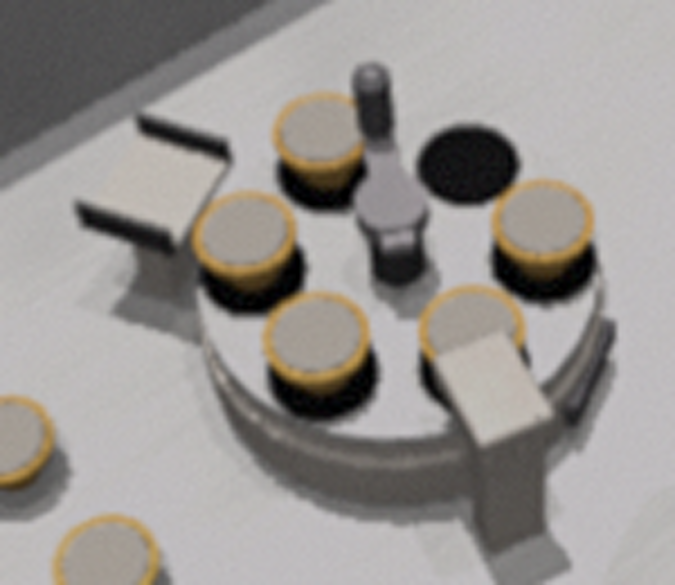

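View pics/scene0c.png

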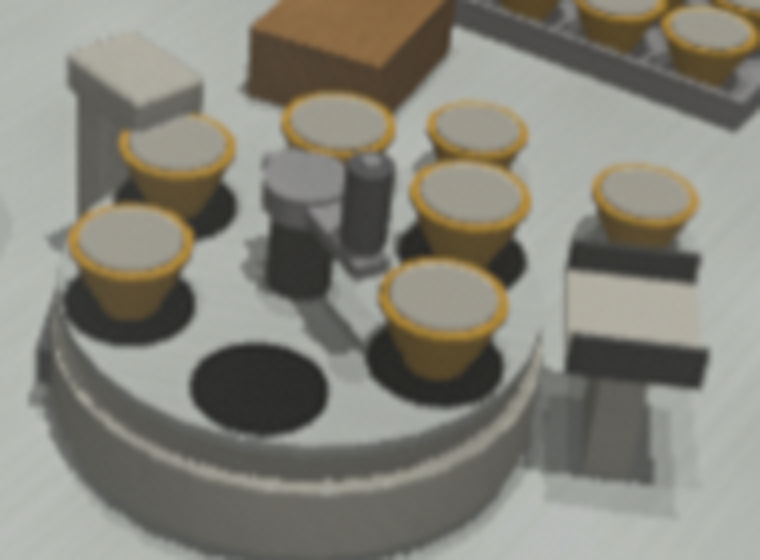

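```bash
cat > h.py <<'E'
import cv2,numpy as np
from rig import r,vision,ticket
def xyz(n,uv,z):
    c=vision.calibration(n);K=np.array(c["intrinsics"]);R=cv2.Rodrigues(np.array(c["rvec"],float))[0];t=np.array(c["tvec"],float).ravel()
    u=cv2.undistortPoints(np.array(uv,float).reshape(-1,1,2),K,np.array(c["dist"],float)).reshape(-1,2)
    d=np.c_[u,np.ones(len(u))]@R; o=-R.T@t
    return o+d*((z-o[2])/d[:,2])[:,None]
E
python3 - <<'E'
from h import *
from scipy.optimize import least_squares
P={}
def do(n,f,o,bowls,nest,hub,grip,ch):
    g=lambda a,z:xyz(n,np.array(a,float).reshape(-1,2)/f+o,z)
    B=g(bowls,158);N=g(nest,107)[0];H=g(hub,188)[0];G=g(grip,246)[0];C=g(ch,126)
    # fit
    A=np.vstack([B[:,:2],N[None,:2]]);k=np.array(bowls_k[n]+[0])
    def res(p):
        a=p[2]+k*np.pi/3
        return (A-(p[:2]+115*np.c_[np.cos(a),np.sin(a)])).ravel()
    q=least_squares(res,[*H[:2],np.arctan2(*(N-H)[1::-1])])
    ax=q.x[:2]
    print(n,"axis",q.x.round(3),"cost res",np.round(q.fun,1),"hub",H.round(1),"nest",N.round(1))
    print(" grip",G.round(1),"r",np.hypot(*(G[:2]-ax)),"ang",np.arctan2(*(G[:2]-ax)[::-1]))
    cc=C[:,:2]-ax;print(" chute",C.round(1).tolist(),np.hypot(*cc.T).round(1),"mean ang",np.arctan2(*cc.mean(0)[::-1]))
    d1=cc[2]-cc[0];d2=cc[3]-cc[1];print(" wall dirs",np.arctan2(*d1[::-1]),np.arctan2(*d2[::-1]))
# order bowls anticlockwise from nest, seen from above. side view: nest(468,163)
bowls_k={"side":[5,4,3,2,1],"scene":[5,4,3,2,1]}
do("side",4.5,[195,135],[(543,222),(470,325),(316,338),(245,235),(320,133)],(468,163),(391,200),(371,76),[(228,155),(172,243),(140,118),(80,208)])
do("scene",4,[295,145],[(131,238),(177,146),(338,124),(470,192),(443,297)],(259,389),(305,180),(370,163),[(572,240),(566,335),(700,255),(707,350)])
E
```

```text
side axis [584.86   92.337  -1.163] cost res [-2.   1.4  4.6 -1.1 -0.   0.8 -1.8 -0.1 -1.5  1.3  0.7 -2.4] hub [586.5  90.8 188. ] nest [631.2 -15.6 107. ]
 grip [652.1  54.9 246. ] r 76.91124854498499 ang -0.5080429372172891
 chute [[751.1, 137.9, 126.0], [705.1, 222.5, 126.0], [831.1, 171.3, 126.0], [782.0, 259.6, 126.0]] [172.3 177.2 258.6 258.5] mean ang 0.5241767785147777
 wall dirs 0.3950514945963059 0.4492658993716857
scene axis [588.854  88.     -1.17 ] cost res [-1.2  2.3  2.1 -2.2  1.  -1.  -1.   1.3 -0.7 -0.2 -0.2 -0.3] hub [589.2  85.7 188. ] nest [633.5 -18.2 107. ]
 grip [653.3  53.7 246. ] r 73.00662032926728 ang -0.48834959309702497
 chute [[717.2, 218.7, 126.0], [762.7, 127.5, 126.0], [790.3, 258.5, 126.0], [837.3, 170.7, 126.0]] [183.2 178.2 263.9 261.8] mean ang 0.5127598076948909
 wall dirs 0.4976718832641425 0.5247127398628987
```

Two views agree: axis ≈ (587, 90), chute direction ≈ 0.515 rad, nest at −1.166 rad (world), grip at (652.7, 54.3). I'll rise, turn to yaw 0 and travel over the grip.

>>> move_arm --plan '[[[0,0,-0.014],5.214,100],[[0,0,-0.014],5.214,100],[[0,0,-0.014],5.214,100],[[0,0,-0.014],5.214,100],[[0,0,-0.004],5.214,100]]' --grip_force 30

```text
clock: 0.52
eef_pos: [274.8, -562.1, 310.2]
tcp_rot: [3.14, -0.001, -0.005]
contact_force: [0.8, -1.3, 0.2]
opening: 1.001
```

>>> move_arm --plan '[[[0.019,-0.0308,0],0,100],[[0.019,-0.0308,0],0,100],[[0.019,-0.0308,0],0,100],[[0.019,-0.0308,0],0,100],[[0.019,-0.0308,0],0,100]]'

```text
clock: 0.93
eef_pos: [369.9, -405.9, 308.0]
tcp_rot: [-3.141, 0.0, -0.001]
contact_force: [0.7, -0.6, 0.2]
opening: 0.996
```

>>> move_arm --plan '[[[0.019,-0.0308,0],0,100],[[0.019,-0.0308,0],0,100],[[0.019,-0.0308,0],0,100],[[0.019,-0.0308,0],0,100],[[0.019,-0.0308,0],0,100]]'

```text
clock: 1.35
eef_pos: [465.0, -251.8, 308.1]
tcp_rot: [-3.141, 0.0, -0.0]
contact_force: [0.5, 0.2, -0.1]
opening: 1.001
```

>>> move_arm --plan '[[[0.019,-0.0308,0],0,100],[[0.019,-0.0308,0],0,100],[[0.019,-0.0308,0],0,100],[[0.019,-0.0308,0],0,100],[[0.019,-0.0308,0],0,100]]'

```text
clock: 1.77
eef_pos: [560.1, -97.8, 308.1]
tcp_rot: [3.142, 0.0, -0.0]
contact_force: [0.5, -0.7, 0.1]
opening: 1.0
```

>>> move_arm --plan '[[[0.0185,-0.0304,0],0,100],[[0.0185,-0.0304,0],0,100],[[0.0185,-0.0304,0],0,100],[[0.0185,-0.0304,0],0,100],[[0.0185,-0.0304,0],0,100]]'

```text
clock: 2.18
eef_pos: [652.6, 54.2, 307.9]
tcp_rot: [3.141, 0.001, -0.0]
contact_force: [0.5, -0.4, -0.0]
opening: 1.0
```

Run:
```python
from h import *
s=r.sense();print(s["eef_pos"],s["qpos"])
p,d=vision.grab_frame("wrist");cv2.imwrite("pics/w1.png",p[:,:,::-1])
for n,pt in(("axis hub",(587,90,188)),("grip",(652.7,54.3,246)),("nest",(632.3,-15.7,107))):
    c=vision.calibration("wrist")
    print(n,cv2.projectPoints(np.array([pt],float),np.array(c["rvec"],float),np.array(c["tvec"],float),np.array(c["intrinsics"]),np.array(c["dist"]))[0].ravel())
```

```text
[652.596701    54.1757749  307.87132641] [ 8.05668801e-02  3.53118854e-01  1.49909854e+00 -6.63878834e-05
  1.29008826e+00  1.65140385e+00]
axis hub [280.66930251 278.87652901]
grip [323.8672543  237.70434222]
nest [388.7229978  199.56064713]
```

View pics/w1.png

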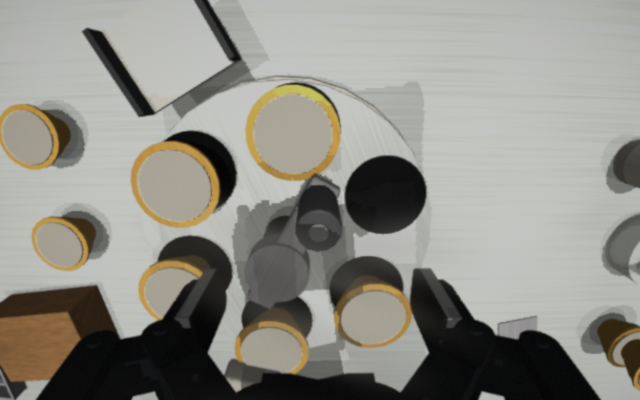

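Wrist view: grip top at (318,234), hub top (277,272), nest (386,194), chute wall ends at (148,111) and (238,57). I'll refit with these.

Run:
```python
from h import *
from scipy.optimize import least_squares
g=lambda a,z:xyz("wrist",a,z)[:,:2]
B=g([(293,131),(175,184),(178,291),(271,350),(372,315)],158);N=g([(386,194)],107);A=np.vstack([B,N]);k=np.array([1,2,3,4,5,0])
f=lambda p:(A-(p[:2]+115*np.c_[np.cos(p[2]+k*np.pi/3),np.sin(p[2]+k*np.pi/3)])).ravel()
q=least_squares(f,[587,90,-1.16]);print(q.x,q.fun.round(1))
print("hub",g([(277,272)],188),"grip",g([(318,234)],246))
C=g([(148,111),(238,57),(88,31),(200,0)],126);ax=q.x[:2];print(C.round(1),np.arctan2(*(C[:2]-ax).mean(0)[::-1]),[np.arctan2(*(C[i+2]-C[i])[::-1]) for i in(0,1)])
```

```text
[595.10753418  92.92105723  -1.17638992] [-0.9  0.8 -2.  -0.7  2.4 -2.6  0.1 -0.1  1.3  1.9 -0.9  0.8]
hub [[593.7289639   92.87591609]] grip [[655.2129009   57.96261536]]
[[723.6 214.4]
 [768.4 127.9]
 [792.8 259.2]
 [813.8 157.2]] 0.4782681700584089 [np.float64(0.5739924144923997), np.float64(0.5736355990484989)]
```

>>> move_arm --plan '[[[0.001,-0.003,0.017],0,100],[[0,0,0.017],0,100],[[0,0,0.017],0,100],[[0,0,0.017],0,100],[[0,0,0.017],0,100]]'

```text
clock: 2.65
eef_pos: [652.7, 55.4, 222.0]
tcp_rot: [3.141, 0.001, 0.0]
contact_force: [0.5, 0.4, -0.3]
opening: 1.002
```

>>> move_arm --plan '[[[0,0,0],0,60],[[0,0,0],0,50],[[0,0,0],0,40],[[0,0,0],0,35],[[0,0,0],0,30]]' --grip_force 25

```text
clock: 3.07
eef_pos: [653.9, 55.4, 224.7]
tcp_rot: [-3.141, -0.002, -0.0]
contact_force: [-0.4, -0.1, 2.5]
opening: 0.344
```

>>> move_arm --plan '[[[0,0,0],0,20],[[0,0,0],0,20],[[0,0,0],0,20],[[0,0,0],0,20],[[0,0,0],0,20]]'

```text
clock: 3.48
eef_pos: [654.0, 55.5, 224.7]
tcp_rot: [-3.141, -0.002, -0.0]
contact_force: [-0.4, -0.0, 6.3]
opening: 0.345
```

```bash
cat > plan.py <<'E'
# usage: plan.py cx cy inc... ; state in st.json: commanded x,y and crank angle a
import sys,json,math
st=json.load(open("st.json"));cx,cy=map(float,sys.argv[1:3])
inc=[]
for t in sys.argv[3:]:
    n,_,v=t.rpartition("x");inc+= [float(v)]*int(n or 1)
rows=[]
for d in inc:
    st["a"]+=d;tx,ty=cx+75*math.cos(st["a"]),cy+75*math.sin(st["a"])
    dx,dy=round(tx-st["x"],1),round(ty-st["y"],1)
    st["x"]+=dx;st["y"]+=dy
    rows.append([[round(dx/1000,4),round(-dy/1000,4),0],0,20])
for i in range(0,len(rows),5):print(json.dumps(rows[i:i+5]))
print({k:round(v,3) for k,v in st.items()})
json.dump(st,open("st.json","w"))
E
echo '{"x":653.05,"y":55.53,"a":-0.5}'>st.json; python3 plan.py 587.2 91.5 .03 14x.05
```

```text
[[[0.001, -0.002, 0], 0, 20], [[0.0016, -0.0034, 0], 0, 20], [[0.0015, -0.0034, 0], 0, 20], [[0.0012, -0.0036, 0], 0, 20], [[0.0011, -0.0036, 0], 0, 20]]
[[[0.0009, -0.0036, 0], 0, 20], [[0.0008, -0.0037, 0], 0, 20], [[0.0005, -0.0037, 0], 0, 20], [[0.0004, -0.0037, 0], 0, 20], [[0.0001, -0.0038, 0], 0, 20]]
[[[0.0, -0.0037, 0], 0, 20], [[-0.0002, -0.0038, 0], 0, 20], [[-0.0004, -0.0037, 0], 0, 20], [[-0.0006, -0.0037, 0], 0, 20], [[-0.0007, -0.0037, 0], 0, 20]]
{'x': 660.25, 'y': 108.63, 'a': 0.23}
```

>>> move_arm --plan '[[[0.001,-0.002,0],0,20],[[0.0016,-0.0034,0],0,20],[[0.0015,-0.0034,0],0,20],[[0.0012,-0.0036,0],0,20],[[0.0011,-0.0036,0],0,20]]'

```text
clock: 3.9
eef_pos: [660.1, 71.7, 224.7]
tcp_rot: [-3.141, -0.002, -0.0]
contact_force: [-2.7, 1.2, 8.3]
opening: 0.343
```

>>> move_arm --plan '[[[0.0009,-0.0036,0],0,20],[[0.0008,-0.0037,0],0,20],[[0.0005,-0.0037,0],0,20],[[0.0004,-0.0037,0],0,20],[[0.0001,-0.0038,0],0,20]]'

```text
clock: 4.32
eef_pos: [662.4, 90.2, 224.7]
tcp_rot: [-3.141, -0.001, -0.0]
contact_force: [-3.6, -0.5, 8.3]
opening: 0.345
```

>>> move_arm --plan '[[[0.0,-0.0037,0],0,20],[[-0.0002,-0.0038,0],0,20],[[-0.0004,-0.0037,0],0,20],[[-0.0006,-0.0037,0],0,20],[[-0.0007,-0.0037,0],0,20]]'

```text
clock: 4.73
eef_pos: [660.0, 108.6, 224.6]
tcp_rot: [3.141, 0.0, -0.0]
contact_force: [-5.0, -1.6, 9.2]
opening: 0.342
```

Forces stay small, so the circle fits. Next: an automatic carousel-angle estimator from depth, tested now.

```bash
cat > ang.py <<'E'
from h import *
AX=np.array([588.5,91.]);CH=0.514
def cloud(n,d,c):
    v,u=np.nonzero(d>0);K=np.array(c["intrinsics"])
    p=cv2.undistortPoints(np.c_[u,v].astype(float).reshape(-1,1,2),K,np.array(c["dist"],float)).reshape(-1,2)
    R=cv2.Rodrigues(np.array(c["rvec"],float))[0]
    return (np.c_[p,np.ones(len(p))]*d[v,u][:,None]-np.ravel(c["tvec"]))@R
def angle(n):
    t=r.sense()["clock"];c=vision.calibration(n);im,d=vision.grab_frame(n)
    P=cloud(n,d,c);q=P[:,:2]-AX;rr=np.hypot(*q.T);k=(rr>70)&(rr<160)&(P[:,2]>98)&(P[:,2]<172);q,z=q[k],P[k,2]
    w=np.where(z>148,1.,np.where(z<112,-1.,0.))
    m=w!=0;q,w=q[m],w[m]
    al=np.arange(0,2*np.pi,np.pi/360);s=[]
    for a in al:
        b=a+np.arange(1,6)*np.pi/3;D=np.min(np.hypot(q[:,:1]-115*np.cos(b),q[:,1:]-115*np.sin(b)),1)
        s.append(np.sum(w*np.tanh((40-D)/4)))
    s=np.array(s)/len(w);i=s.argmax();a=al[i]
    y0,y1,y2=s[i-1],s[i],s[(i+1)%len(s)];a+=.5*(y0-y2)/(y0-2*y1+y2)*np.pi/360
    alt=max(s[(i+120*j)%720] for j in range(1,6))
    print(f"{n:6s} t={t:.3f} nest-chute={(a-CH+np.pi)%(2*np.pi)-np.pi:+.3f} score={s[i]:.3f} alt60={alt:.3f} n={len(w)} lid={np.mean(w>0):.2f}")
    return t,a,im
if __name__=="__main__":
    import sys
    for n in sys.argv[1:]:
        t,a,im=angle(n);cv2.imwrite(f"pics/{n}_{t:.2f}.png",im[:,:,::-1])
E
python3 ang.py side scene wrist
```

```text
side   t=4.733 nest-chute=-1.484 score=0.605 alt60=0.460 n=3631 lid=0.42
scene  t=4.783 nest-chute=-1.461 score=0.632 alt60=0.380 n=5513 lid=0.40
wrist  t=4.833 nest-chute=-1.456 score=0.795 alt60=0.558 n=59024 lid=0.41
```

```bash
python3 plan.py 587 91.3 .06 .09 .12 .14 11x.148
```

```text
[[[-0.0014, -0.0041, 0], 0, 20], [[-0.0022, -0.0064, 0], 0, 20], [[-0.0038, -0.0081, 0], 0, 20], [[-0.0057, -0.0089, 0], 0, 20], [[-0.0073, -0.0083, 0], 0, 20]]
[[[-0.0084, -0.0073, 0], 0, 20], [[-0.0094, -0.0059, 0], 0, 20], [[-0.0101, -0.0044, 0], 0, 20], [[-0.0107, -0.0029, 0], 0, 20], [[-0.011, -0.0013, 0], 0, 20]]
[[[-0.0111, 0.0003, 0], 0, 20], [[-0.0109, 0.002, 0], 0, 20], [[-0.0105, 0.0036, 0], 0, 20], [[-0.0099, 0.0051, 0], 0, 20], [[-0.009, 0.0064, 0], 0, 20]]
{'x': 538.85, 'y': 148.83, 'a': 2.268}
```

>>> move_arm --plan '[[[-0.0014,-0.0041,0],0,20],[[-0.0022,-0.0064,0],0,20],[[-0.0038,-0.0081,0],0,20],[[-0.0057,-0.0089,0],0,20],[[-0.0073,-0.0083,0],0,20]]'

```text
clock: 5.3
eef_pos: [639.7, 143.7, 224.6]
tcp_rot: [3.14, -0.0, -0.0]
contact_force: [-5.6, -6.4, 11.1]
opening: 0.347
```

>>> move_arm --plan '[[[-0.0084,-0.0073,0],0,20],[[-0.0094,-0.0059,0],0,20],[[-0.0101,-0.0044,0],0,20],[[-0.0107,-0.0029,0],0,20],[[-0.011,-0.0013,0],0,20]]'

```text
clock: 5.72
eef_pos: [590.6, 165.0, 224.6]
tcp_rot: [3.139, -0.002, 0.0]
contact_force: [-0.3, -10.1, 8.8]
opening: 0.345
```

>>> move_arm --plan '[[[-0.0111,0.0003,0],0,20],[[-0.0109,0.002,0],0,20],[[-0.0105,0.0036,0],0,20],[[-0.0099,0.0051,0],0,20],[[-0.009,0.0064,0],0,20]]'

```text
clock: 6.13
eef_pos: [539.9, 148.3, 224.7]
tcp_rot: [3.141, -0.004, 0.0]
contact_force: [5.0, -4.1, 4.8]
opening: 0.342
```

```bash
python3 ang.py side scene; python3 plan.py 587 91.3 15x.148
```

```text
side   t=6.133 nest-chute=-0.602 score=0.576 alt60=0.468 n=3328 lid=0.48
scene  t=6.183 nest-chute=-0.552 score=0.596 alt60=0.381 n=6070 lid=0.38
[[[-0.008, 0.0078, 0], 0, 20], [[-0.0067, 0.0088, 0], 0, 20], [[-0.0053, 0.0097, 0], 0, 20], [[-0.0039, 0.0104, 0], 0, 20], [[-0.0023, 0.0108, 0], 0, 20]]
[[[-0.0006, 0.0111, 0], 0, 20], [[0.0009, 0.0111, 0], 0, 20], [[0.0026, 0.0107, 0], 0, 20], [[0.0042, 0.0103, 0], 0, 20], [[0.0056, 0.0096, 0], 0, 20]]
[[[0.007, 0.0086, 0], 0, 20], [[0.0082, 0.0075, 0], 0, 20], [[0.0092, 0.0062, 0], 0, 20], [[0.01, 0.0048, 0], 0, 20], [[0.0106, 0.0032, 0], 0, 20]]
{'x': 570.35, 'y': 18.23, 'a': 4.488}
```

>>> move_arm --plan '[[[-0.008,0.0078,0],0,20],[[-0.0067,0.0088,0],0,20],[[-0.0053,0.0097,0],0,20],[[-0.0039,0.0104,0],0,20],[[-0.0023,0.0108,0],0,20]]'

```text
clock: 6.65
eef_pos: [513.0, 101.0, 224.6]
tcp_rot: [-3.141, -0.002, 0.0]
contact_force: [1.3, 0.2, 8.4]
opening: 0.349
```

>>> move_arm --plan '[[[-0.0006,0.0111,0],0,20],[[0.0009,0.0111,0],0,20],[[0.0026,0.0107,0],0,20],[[0.0042,0.0103,0],0,20],[[0.0056,0.0096,0],0,20]]'

```text
clock: 7.07
eef_pos: [525.2, 47.6, 224.6]
tcp_rot: [3.141, -0.001, -0.0]
contact_force: [-2.0, -0.6, 11.9]
opening: 0.339
```

>>> move_arm --plan '[[[0.007,0.0086,0],0,20],[[0.0082,0.0075,0],0,20],[[0.0092,0.0062,0],0,20],[[0.01,0.0048,0],0,20],[[0.0106,0.0032,0],0,20]]'

```text
clock: 7.48
eef_pos: [570.9, 16.7, 224.6]
tcp_rot: [3.14, -0.001, -0.0]
contact_force: [-0.8, -3.2, 10.3]
opening: 0.343
```

```bash
python3 ang.py scene;cp st.json st_b.json; python3 plan.py 587.3 91 10x.148
```

```text
scene  t=7.483 nest-chute=+0.865 score=0.548 alt60=0.373 n=5301 lid=0.43
[[[0.0112, 0.002, 0], 0, 20], [[0.0111, 0.0, 0], 0, 20], [[0.011, -0.0016, 0], 0, 20], [[0.0106, -0.0032, 0], 0, 20], [[0.01, -0.0047, 0], 0, 20]]
[[[0.0092, -0.0062, 0], 0, 20], [[0.0083, -0.0074, 0], 0, 20], [[0.007, -0.0086, 0], 0, 20], [[0.0056, -0.0096, 0], 0, 20], [[0.0043, -0.0102, 0], 0, 20]]
{'x': 658.65, 'y': 67.73, 'a': 5.968}
```

>>> move_arm --plan '[[[0.0112,0.002,0],0,20],[[0.0111,0.0,0],0,20],[[0.011,-0.0016,0],0,20],[[0.0106,-0.0032,0],0,20],[[0.01,-0.0047,0],0,20]]'

```text
clock: 7.95
eef_pos: [625.4, 25.2, 224.6]
tcp_rot: [3.141, -0.002, -0.001]
contact_force: [-2.0, 0.4, 8.3]
opening: 0.339
```

>>> move_arm --plan '[[[0.0092,-0.0062,0],0,20],[[0.0083,-0.0074,0],0,20],[[0.007,-0.0086,0],0,20],[[0.0056,-0.0096,0],0,20],[[0.0043,-0.0102,0],0,20]]'

```text
clock: 8.37
eef_pos: [659.2, 68.0, 224.6]
tcp_rot: [-3.141, -0.001, -0.0]
contact_force: [-4.4, 1.4, 10.9]
opening: 0.348
```

```bash
python3 ang.py scene; python3 plan.py 587.3 91 15x.148
```

```text
scene  t=8.367 nest-chute=+1.941 score=0.500 alt60=0.385 n=5403 lid=0.45
[[[0.0026, -0.0108, 0], 0, 20], [[0.001, -0.011, 0], 0, 20], [[-0.0006, -0.0111, 0], 0, 20], [[-0.0022, -0.0109, 0], 0, 20], [[-0.0038, -0.0104, 0], 0, 20]]
[[[-0.0053, -0.0097, 0], 0, 20], [[-0.0067, -0.0089, 0], 0, 20], [[-0.0079, -0.0077, 0], 0, 20], [[-0.009, -0.0066, 0], 0, 20], [[-0.0098, -0.0051, 0], 0, 20]]
[[[-0.0105, -0.0036, 0], 0, 20], [[-0.0109, -0.002, 0], 0, 20], [[-0.0111, -0.0004, 0], 0, 20], [[-0.011, 0.0012, 0], 0, 20], [[-0.0107, 0.0029, 0], 0, 20]]
{'x': 562.75, 'y': 161.83, 'a': 8.188}
```

>>> move_arm --plan '[[[0.0026,-0.0108,0],0,20],[[0.001,-0.011,0],0,20],[[-0.0006,-0.0111,0],0,20],[[-0.0022,-0.0109,0],0,20],[[-0.0038,-0.0104,0],0,20]]'

```text
clock: 8.83
eef_pos: [655.2, 121.9, 224.6]
tcp_rot: [3.141, 0.0, -0.0]
contact_force: [-6.2, -2.4, 11.2]
opening: 0.346
```

>>> move_arm --plan '[[[-0.0053,-0.0097,0],0,20],[[-0.0067,-0.0089,0],0,20],[[-0.0079,-0.0077,0],0,20],[[-0.009,-0.0066,0],0,20],[[-0.0098,-0.0051,0],0,20]]'

```text
clock: 9.25
eef_pos: [616.5, 159.1, 224.6]
tcp_rot: [3.14, -0.001, 0.0]
contact_force: [-2.3, -7.6, 10.4]
opening: 0.345
```

>>> move_arm --plan '[[[-0.0105,-0.0036,0],0,20],[[-0.0109,-0.002,0],0,20],[[-0.0111,-0.0004,0],0,20],[[-0.011,0.0012,0],0,20],[[-0.0107,0.0029,0],0,20]]'

```text
clock: 9.67
eef_pos: [563.1, 161.0, 224.6]
tcp_rot: [3.141, -0.003, 0.0]
contact_force: [2.5, -6.5, 8.9]
opening: 0.344
```

```bash
python3 ang.py scene; python3 plan.py 587.2 91.1 20x.146
```

```text
scene  t=9.667 nest-chute=-2.737 score=0.585 alt60=0.401 n=6051 lid=0.38
[[[-0.0102, 0.0042, 0], 0, 20], [[-0.0093, 0.0058, 0], 0, 20], [[-0.0084, 0.007, 0], 0, 20], [[-0.0072, 0.0082, 0], 0, 20], [[-0.006, 0.0091, 0], 0, 20]]
[[[-0.0046, 0.01, 0], 0, 20], [[-0.0031, 0.0104, 0], 0, 20], [[-0.0016, 0.0109, 0], 0, 20], [[0.0001, 0.0109, 0], 0, 20], [[0.0016, 0.0108, 0], 0, 20]]
[[[0.0032, 0.0105, 0], 0, 20], [[0.0047, 0.0099, 0], 0, 20], [[0.0061, 0.0091, 0], 0, 20], [[0.0073, 0.0081, 0], 0, 20], [[0.0084, 0.007, 0], 0, 20]]
[[[0.0094, 0.0056, 0], 0, 20], [[0.0101, 0.0043, 0], 0, 20], [[0.0106, 0.0027, 0], 0, 20], [[0.0108, 0.0012, 0], 0, 20], [[0.011, -0.0004, 0], 0, 20]]
{'x': 595.65, 'y': 16.53, 'a': 11.108}
```

>>> move_arm --plan '[[[-0.0102,0.0042,0],0,20],[[-0.0093,0.0058,0],0,20],[[-0.0084,0.007,0],0,20],[[-0.0072,0.0082,0],0,20],[[-0.006,0.0091,0],0,20]]'

```text
clock: 10.13
eef_pos: [522.1, 127.2, 224.6]
tcp_rot: [-3.141, -0.003, 0.0]
contact_force: [2.7, -1.3, 9.0]
opening: 0.343
```

>>> move_arm --plan '[[[-0.0046,0.01,0],0,20],[[-0.0031,0.0104,0],0,20],[[-0.0016,0.0109,0],0,20],[[0.0001,0.0109,0],0,20],[[0.0016,0.0108,0],0,20]]'

```text
clock: 10.55
eef_pos: [513.9, 74.0, 224.5]
tcp_rot: [-3.141, -0.001, -0.0]
contact_force: [-0.9, -0.1, 11.2]
opening: 0.346
```

>>> move_arm --plan '[[[0.0032,0.0105,0],0,20],[[0.0047,0.0099,0],0,20],[[0.0061,0.0091,0],0,20],[[0.0073,0.0081,0],0,20],[[0.0084,0.007,0],0,20]]'

```text
clock: 10.97
eef_pos: [543.7, 28.8, 224.6]
tcp_rot: [3.141, -0.001, -0.0]
contact_force: [-1.4, -1.5, 11.9]
opening: 0.343
```

>>> move_arm --plan '[[[0.0094,0.0056,0],0,20],[[0.0101,0.0043,0],0,20],[[0.0106,0.0027,0],0,20],[[0.0108,0.0012,0],0,20],[[0.011,-0.0004,0],0,20]]'

```text
clock: 11.38
eef_pos: [596.5, 15.4, 224.6]
tcp_rot: [3.141, -0.002, -0.001]
contact_force: [-0.6, -0.8, 8.3]
opening: 0.343
```

```bash
python3 ang.py scene; python3 plan.py 587.1 91.1 20x.147
```

```text
scene  t=11.383 nest-chute=-0.603 score=0.583 alt60=0.342 n=5696 lid=0.38
[[[0.0107, -0.0021, 0], 0, 20], [[0.0104, -0.0036, 0], 0, 20], [[0.0098, -0.0051, 0], 0, 20], [[0.0089, -0.0064, 0], 0, 20], [[0.0079, -0.0077, 0], 0, 20]]
[[[0.0066, -0.0088, 0], 0, 20], [[0.0053, -0.0096, 0], 0, 20], [[0.0039, -0.0104, 0], 0, 20], [[0.0023, -0.0107, 0], 0, 20], [[0.0006, -0.011, 0], 0, 20]]
[[[-0.0009, -0.011, 0], 0, 20], [[-0.0025, -0.0107, 0], 0, 20], [[-0.0041, -0.0103, 0], 0, 20], [[-0.0055, -0.0095, 0], 0, 20], [[-0.0069, -0.0086, 0], 0, 20]]
[[[-0.0081, -0.0075, 0], 0, 20], [[-0.009, -0.0063, 0], 0, 20], [[-0.0099, -0.0048, 0], 0, 20], [[-0.0105, -0.0034, 0], 0, 20], [[-0.0109, -0.0018, 0], 0, 20]]
{'x': 593.75, 'y': 165.83, 'a': 14.048}
```

>>> move_arm --plan '[[[0.0107,-0.0021,0],0,20],[[0.0104,-0.0036,0],0,20],[[0.0098,-0.0051,0],0,20],[[0.0089,-0.0064,0],0,20],[[0.0079,-0.0077,0],0,20]]'

```text
clock: 11.85
eef_pos: [644.4, 41.2, 224.6]
tcp_rot: [-3.141, -0.002, -0.001]
contact_force: [-1.0, 0.3, 9.6]
opening: 0.348
```

>>> move_arm --plan '[[[0.0066,-0.0088,0],0,20],[[0.0053,-0.0096,0],0,20],[[0.0039,-0.0104,0],0,20],[[0.0023,-0.0107,0],0,20],[[0.0006,-0.011,0],0,20]]'

```text
clock: 12.27
eef_pos: [662.3, 92.3, 224.6]
tcp_rot: [-3.141, -0.001, -0.0]
contact_force: [-3.8, 0.2, 11.2]
opening: 0.344
```

>>> move_arm --plan '[[[-0.0009,-0.011,0],0,20],[[-0.0025,-0.0107,0],0,20],[[-0.0041,-0.0103,0],0,20],[[-0.0055,-0.0095,0],0,20],[[-0.0069,-0.0086,0],0,20]]'

```text
clock: 12.68
eef_pos: [641.6, 141.7, 224.6]
tcp_rot: [3.141, 0.0, -0.0]
contact_force: [-5.3, -5.3, 12.6]
opening: 0.348
```

>>> move_arm --plan '[[[-0.0081,-0.0075,0],0,20],[[-0.009,-0.0063,0],0,20],[[-0.0099,-0.0048,0],0,20],[[-0.0105,-0.0034,0],0,20],[[-0.0109,-0.0018,0],0,20]]'

```text
clock: 13.1
eef_pos: [593.6, 164.8, 224.6]
tcp_rot: [3.14, -0.001, 0.0]
contact_force: [-1.2, -8.7, 11.3]
opening: 0.345
```

```bash
python3 ang.py scene; python3 plan.py 587.1 91.1 20x.147
```

```text
scene  t=13.100 nest-chute=+1.541 score=0.524 alt60=0.431 n=5736 lid=0.46
[[[-0.011, -0.0001, 0], 0, 20], [[-0.0109, 0.0014, 0], 0, 20], [[-0.0106, 0.003, 0], 0, 20], [[-0.01, 0.0046, 0], 0, 20], [[-0.0093, 0.0059, 0], 0, 20]]
[[[-0.0083, 0.0073, 0], 0, 20], [[-0.0071, 0.0084, 0], 0, 20], [[-0.0058, 0.0093, 0], 0, 20], [[-0.0044, 0.0101, 0], 0, 20], [[-0.0029, 0.0107, 0], 0, 20]]
[[[-0.0013, 0.0109, 0], 0, 20], [[0.0004, 0.011, 0], 0, 20], [[0.0019, 0.0109, 0], 0, 20], [[0.0035, 0.0104, 0], 0, 20], [[0.005, 0.0098, 0], 0, 20]]
[[[0.0064, 0.009, 0], 0, 20], [[0.0076, 0.0079, 0], 0, 20], [[0.0088, 0.0068, 0], 0, 20], [[0.0096, 0.0054, 0], 0, 20], [[0.0102, 0.0039, 0], 0, 20]]
{'x': 565.55, 'y': 19.23, 'a': 16.988}
```

>>> move_arm --plan '[[[-0.011,-0.0001,0],0,20],[[-0.0109,0.0014,0],0,20],[[-0.0106,0.003,0],0,20],[[-0.01,0.0046,0],0,20],[[-0.0093,0.0059,0],0,20]]'

```text
clock: 13.57
eef_pos: [542.5, 150.3, 224.6]
tcp_rot: [3.141, -0.003, 0.0]
contact_force: [4.7, -5.9, 9.0]
opening: 0.341
```

>>> move_arm --plan '[[[-0.0083,0.0073,0],0,20],[[-0.0071,0.0084,0],0,20],[[-0.0058,0.0093,0],0,20],[[-0.0044,0.0101,0],0,20],[[-0.0029,0.0107,0],0,20]]'

```text
clock: 13.98
eef_pos: [513.7, 104.9, 224.6]
tcp_rot: [-3.141, -0.002, -0.0]
contact_force: [2.6, -0.4, 9.2]
opening: 0.343
```

>>> move_arm --plan '[[[-0.0013,0.0109,0],0,20],[[0.0004,0.011,0],0,20],[[0.0019,0.0109,0],0,20],[[0.0035,0.0104,0],0,20],[[0.005,0.0098,0],0,20]]'

```text
clock: 14.4
eef_pos: [522.8, 51.4, 224.6]
tcp_rot: [-3.141, -0.001, -0.0]
contact_force: [-1.0, -0.1, 12.1]
opening: 0.346
```

>>> move_arm --plan '[[[0.0064,0.009,0],0,20],[[0.0076,0.0079,0],0,20],[[0.0088,0.0068,0],0,20],[[0.0096,0.0054,0],0,20],[[0.0102,0.0039,0],0,20]]'

```text
clock: 14.82
eef_pos: [566.0, 17.9, 224.6]
tcp_rot: [3.141, -0.001, -0.0]
contact_force: [-0.4, -1.4, 10.7]
opening: 0.346
```

```bash
python3 ang.py scene; python3 plan.py 587.1 91.1 20x.147
```

```text
scene  t=14.817 nest-chute=-2.603 score=0.616 alt60=0.423 n=5712 lid=0.39
[[[0.0108, 0.0024, 0], 0, 20], [[0.011, 0.0007, 0], 0, 20], [[0.011, -0.0008, 0], 0, 20], [[0.0107, -0.0025, 0], 0, 20], [[0.0103, -0.0039, 0], 0, 20]]
[[[0.0096, -0.0055, 0], 0, 20], [[0.0086, -0.0068, 0], 0, 20], [[0.0076, -0.008, 0], 0, 20], [[0.0063, -0.009, 0], 0, 20], [[0.005, -0.0098, 0], 0, 20]]
[[[0.0034, -0.0105, 0], 0, 20], [[0.0019, -0.0109, 0], 0, 20], [[0.0003, -0.011, 0], 0, 20], [[-0.0014, -0.0109, 0], 0, 20], [[-0.0029, -0.0106, 0], 0, 20]]
[[[-0.0045, -0.0101, 0], 0, 20], [[-0.0059, -0.0093, 0], 0, 20], [[-0.0072, -0.0084, 0], 0, 20], [[-0.0083, -0.0072, 0], 0, 20], [[-0.0093, -0.0059, 0], 0, 20]]
{'x': 622.55, 'y': 157.23, 'a': 19.928}
```

>>> move_arm --plan '[[[0.0108,0.0024,0],0,20],[[0.011,0.0007,0],0,20],[[0.011,-0.0008,0],0,20],[[0.0107,-0.0025,0],0,20],[[0.0103,-0.0039,0],0,20]]'

```text
clock: 15.28
eef_pos: [620.5, 22.5, 224.6]
tcp_rot: [3.141, -0.002, -0.001]
contact_force: [0.4, -0.1, 8.9]
opening: 0.346
```

>>> move_arm --plan '[[[0.0096,-0.0055,0],0,20],[[0.0086,-0.0068,0],0,20],[[0.0076,-0.008,0],0,20],[[0.0063,-0.009,0],0,20],[[0.005,-0.0098,0],0,20]]'

```text
clock: 15.7
eef_pos: [657.2, 62.6, 224.6]
tcp_rot: [-3.141, -0.002, -0.001]
contact_force: [-2.8, 0.2, 9.8]
opening: 0.34
```

>>> move_arm --plan '[[[0.0034,-0.0105,0],0,20],[[0.0019,-0.0109,0],0,20],[[0.0003,-0.011,0],0,20],[[-0.0014,-0.0109,0],0,20],[[-0.0029,-0.0106,0],0,20]]'

```text
clock: 16.12
eef_pos: [657.5, 116.5, 224.6]
tcp_rot: [-3.142, -0.0, -0.0]
contact_force: [-5.5, -2.8, 12.1]
opening: 0.341
```

>>> move_arm --plan '[[[-0.0045,-0.0101,0],0,20],[[-0.0059,-0.0093,0],0,20],[[-0.0072,-0.0084,0],0,20],[[-0.0083,-0.0072,0],0,20],[[-0.0093,-0.0059,0],0,20]]'

```text
clock: 16.53
eef_pos: [622.0, 156.5, 224.6]
tcp_rot: [3.14, -0.0, 0.0]
contact_force: [-2.9, -7.2, 11.4]
opening: 0.344
```

```bash
cat > sim.py <<'E'
import numpy as np
from scipy.optimize import least_squares
# schedule: list of (duration, crank speed); crank starts t=3.483
def seg(incs,pause):return [(1/12,i*12) for i in incs]+([(pause,0.)] if pause else [])
S=seg([.03]+[.05]*14,.15)+seg([.06,.09,.12,.14]+[.148]*11,.1)+seg([.148]*15,.05)+seg([.148]*10,.05)+seg([.148]*15,.05)+seg([.146]*20,.05)+seg([.147]*20,.05)+seg([.147]*20,.05)+seg([.147]*20,.05)
def run(S,I,c0,c1,w=0.,th=0.,t=3.483,k=.05):
    out=[(t,th,w)]
    for T,u in S:
        n=max(1,round(T/.005));h=T/n
        for _ in range(n):
            f=k*(u-w)-c1*w
            f=f-c0*np.sign(w) if w>1e-6 else max(0,f-c0)
            w=max(0.,w+h*f/I) ;th+=h*w;t+=h
            out.append((t,th,w))
    return np.array(out)
obs=np.array([(4.733,-1.484),(4.783,-1.461),(6.133,-.602),(6.183,-.552),(7.483,.865),(8.367,1.941),(9.667,3.546),(11.383,5.680),(13.1,7.824),(14.817,9.963)])
def fit(obs,S):
    def res(p):
        o=run(S,p[0],p[1],.012*p[1]/.008);return np.r_[(np.interp(obs[:,0],o[:,0],o[:,1])+p[2]-obs[:,1])*50]
    q=least_squares(res,[.05,.008,-1.68],x_scale=[.01,.002,.05]);return q
E
python3 ang.py scene
python3 - <<'E'
from sim import *
q=fit(obs,S);print(q.x,(q.fun/50).round(3));o=run(S,q.x[0],q.x[1],1.5*q.x[1]);print(o[-1],q.x[2]+o[-1,1]);w=o[o[:,0]>7.5]
for T in(7.5,8,8.5,9,10):k=o[o[:,0]>T];print(T,k[:,2].min(),k[:,2].max())
E
```

```text
scene  t=16.533 nest-chute=-0.440 score=0.596 alt60=0.397 n=6051 lid=0.40
[ 0.0478609   0.00799166 -1.69216588] [ 0.004 -0.006 -0.    -0.     0.011 -0.002 -0.005 -0.004 -0.004  0.007]
[16.583      13.87275956  1.19365204] 12.180593683605945
7.5 1.1392352265440175 1.2824305707144747
8 1.1613409146848084 1.2824305707144747
8.5 1.1767523148997212 1.2824305707144747
9 1.1849416696124224 1.2824305707144747
10 1.1849416696124224 1.2824305707144747
```

Run:
```python
from ang import *
from sim import *
e=np.array([[660.1,71.7],[662.4,90.2],[639.7,143.7],[590.6,165],[539.9,148.3],[513,101],[525.2,47.6],[570.9,16.7],[625.4,25.2],[659.2,68],[655.2,121.9],[616.5,159.1],[563.1,161],[522.1,127.2],[513.9,74],[543.7,28.8],[596.5,15.4],[644.4,41.2]])
q=least_squares(lambda p:np.hypot(*(e-p[:2]).T)-p[2],[587,91,75]);print("circle",q.x,np.abs(q.fun).max())
for n in("side","scene"):
    d=np.load(f"pics/{n}0.npy");P=cloud(n,d,vision.calibration(n))
    for ax in ([587.6,90.7],{"side":[584.9,92.3],"scene":[588.9,88.]}[n]):
        Q=P[:,:2]-ax;b=0.514;x=Q@[np.cos(b),np.sin(b)];y=Q@[-np.sin(b),np.cos(b)]
        k=(P[:,2]>95)&(P[:,2]<135)&(x>180)&(x<262)&(abs(y)<75)
        A=[]
        for lo in range(185,255,10):
            m=k&(x>lo)&(x<lo+10);l,h=np.percentile(y[m],[1,99]);A.append((lo+5,(l+h)/2,h-l,m.sum()))
        A=np.array(A);s,c=np.polyfit(A[:,0],A[:,1],1)
        print(n,ax,"slope",s.round(3),"mid-angle",b+np.mean(A[:,1]/A[:,0]).round(4),A[:,1:3].round(0).tolist())
I,c0,_=fit(obs,S).x
th0=-.382;w0=1.194
for dec in ([.12,.09,.06]+[0]*40,[.13,.115,.1,.085,.07,.06,.05,.04]+[.033]*5):
    o=run([(1/12,12*i) for i in dec],I,c0,1.5*c0,w0*1.03,0,0);print(dec[:4],o[-1])
```

```text
circle [587.28169326  89.93931995  75.10254661] 0.08772273516736107
side [587.6, 90.7] slope -0.018 mid-angle 0.5071 [[-2.0, 108.0], [-1.0, 104.0], [-1.0, 105.0], [-1.0, 104.0], [-2.0, 107.0], [-1.0, 106.0], [-3.0, 107.0]]
side [584.9, 92.3] slope -0.011 mid-angle 0.49360000000000004 [[-4.0, 107.0], [-6.0, 107.0], [-4.0, 105.0], [-4.0, 104.0], [-4.0, 106.0], [-4.0, 107.0], [-6.0, 107.0]]
scene [587.6, 90.7] slope -0.017 mid-angle 0.49110000000000004 [[-5.0, 107.0], [-5.0, 107.0], [-4.0, 108.0], [-5.0, 107.0], [-5.0, 107.0], [-5.0, 109.0], [-6.0, 109.0]]
scene [588.9, 88.0] slope -0.016 mid-angle 0.5049 [[-2.0, 107.0], [-2.0, 107.0], [-1.0, 108.0], [-2.0, 107.0], [-2.0, 107.0], [-2.0, 109.0], [-3.0, 109.0]]
[0.12, 0.09, 0.06, 0] [3.58333333 0.90626436 0.        ]
[0.13, 0.115, 0.1, 0.085] [1.08333333 1.01718174 0.57880838]
```

```bash
sed -i 's/CH=0.514/CH=0.50/; s/588.5,91./588.,90./' ang.py
python3 - <<'E'
from sim import *
I,c0=.0479,.008
for N in range(38,48):
    D=[.147]*N+[.135,.12,.105,.09,.075,.06,.05,.04];C=D+[.035]*((-len(D))%5+5)
    f=lambda D:run([(1/12,12*i) for i in D],I,c0,1.5*c0,1.194,-.368-2*np.pi,0)[-1].round(3)
    print(N,len(C),f([.147]*N),f(C),f(C+[0]*30))
E
python3 plan.py 587 91 20x.147
```

```text
38 55 [ 3.167 -2.63   1.292] [ 4.583 -1.383  0.47 ] [ 7.083 -1.175  0.   ]
39 55 [ 3.25  -2.522  1.292] [ 4.583 -1.316  0.5  ] [ 7.083 -1.09   0.   ]
40 55 [ 3.333 -2.415  1.292] [ 4.583 -1.251  0.533] [ 7.083 -1.005  0.   ]
41 55 [ 3.417 -2.307  1.292] [ 4.583 -1.189  0.57 ] [ 7.083 -0.92   0.   ]
42 55 [ 3.5   -2.199  1.292] [ 4.583 -1.13   0.611] [ 7.083 -0.835  0.   ]
43 60 [ 3.583 -2.092  1.293] [ 5.    -0.845  0.47 ] [ 7.5   -0.636  0.   ]
44 60 [ 3.667 -1.984  1.293] [ 5.    -0.777  0.5  ] [ 7.5   -0.551  0.   ]
45 60 [ 3.75  -1.876  1.293] [ 5.    -0.712  0.533] [ 7.5   -0.466  0.   ]
46 60 [ 3.833 -1.768  1.293] [ 5.   -0.65  0.57] [ 7.5   -0.381  0.   ]
47 60 [ 3.917 -1.661  1.293] [ 5.    -0.591  0.611] [ 7.5   -0.296  0.   ]
[[[-0.0102, -0.0043, 0], 0, 20], [[-0.0106, -0.003, 0], 0, 20], [[-0.0109, -0.0014, 0], 0, 20], [[-0.011, 0.0003, 0], 0, 20], [[-0.0109, 0.0018, 0], 0, 20]]
[[[-0.0104, 0.0035, 0], 0, 20], [[-0.0099, 0.0049, 0], 0, 20], [[-0.009, 0.0063, 0], 0, 20], [[-0.008, 0.0076, 0], 0, 20], [[-0.0068, 0.0086, 0], 0, 20]]
[[[-0.0055, 0.0096, 0], 0, 20], [[-0.004, 0.0102, 0], 0, 20], [[-0.0025, 0.0108, 0], 0, 20], [[-0.0008, 0.0109, 0], 0, 20], [[0.0007, 0.011, 0], 0, 20]]
[[[0.0024, 0.0108, 0], 0, 20], [[0.0039, 0.0103, 0], 0, 20], [[0.0053, 0.0096, 0], 0, 20], [[0.0068, 0.0087, 0], 0, 20], [[0.0079, 0.0077, 0], 0, 20]]
{'x': 539.05, 'y': 33.33, 'a': 22.868}
```

>>> move_arm --plan '[[[-0.0102,-0.0043,0],0,20],[[-0.0106,-0.003,0],0,20],[[-0.0109,-0.0014,0],0,20],[[-0.011,0.0003,0],0,20],[[-0.0109,0.0018,0],0,20]]'

```text
clock: 17.0
eef_pos: [569.2, 162.9, 224.6]
tcp_rot: [3.14, -0.003, 0.0]
contact_force: [2.3, -8.1, 9.7]
opening: 0.346
```

>>> move_arm --plan '[[[-0.0104,0.0035,0],0,20],[[-0.0099,0.0049,0],0,20],[[-0.009,0.0063,0],0,20],[[-0.008,0.0076,0],0,20],[[-0.0068,0.0086,0],0,20]]'

```text
clock: 17.42
eef_pos: [525.4, 132.5, 224.6]
tcp_rot: [-3.141, -0.003, 0.0]
contact_force: [3.2, -2.0, 7.6]
opening: 0.343
```

>>> move_arm --plan '[[[-0.0055,0.0096,0],0,20],[[-0.004,0.0102,0],0,20],[[-0.0025,0.0108,0],0,20],[[-0.0008,0.0109,0],0,20],[[0.0007,0.011,0],0,20]]'

```text
clock: 17.83
eef_pos: [512.8, 80.0, 224.6]
tcp_rot: [-3.141, -0.002, -0.0]
contact_force: [1.0, 0.5, 10.0]
opening: 0.342
```

>>> move_arm --plan '[[[0.0024,0.0108,0],0,20],[[0.0039,0.0103,0],0,20],[[0.0053,0.0096,0],0,20],[[0.0068,0.0087,0],0,20],[[0.0079,0.0077,0],0,20]]'

```text
clock: 18.25
eef_pos: [539.0, 32.3, 224.6]
tcp_rot: [3.141, -0.001, -0.0]
contact_force: [-1.1, -1.4, 12.1]
opening: 0.342
```

```bash
python3 plan.py 587 91 25x.147; python3 plan.py 587 91 .135 .12 .105 .09 .075 .06 .05 .04 7x.035
```

```text
[[[0.0089, 0.0064, 0], 0, 20], [[0.0098, 0.005, 0], 0, 20], [[0.0105, 0.0035, 0], 0, 20], [[0.0108, 0.002, 0], 0, 20], [[0.011, 0.0004, 0], 0, 20]]
[[[0.011, -0.0013, 0], 0, 20], [[0.0106, -0.0028, 0], 0, 20], [[0.0101, -0.0044, 0], 0, 20], [[0.0094, -0.0058, 0], 0, 20], [[0.0084, -0.0071, 0], 0, 20]]
[[[0.0073, -0.0083, 0], 0, 20], [[0.0059, -0.0093, 0], 0, 20], [[0.0046, -0.01, 0], 0, 20], [[0.0031, -0.0106, 0], 0, 20], [[0.0014, -0.0109, 0], 0, 20]]
[[[-0.0001, -0.011, 0], 0, 20], [[-0.0018, -0.0109, 0], 0, 20], [[-0.0033, -0.0105, 0], 0, 20], [[-0.0049, -0.0099, 0], 0, 20], [[-0.0062, -0.0091, 0], 0, 20]]
[[[-0.0075, -0.008, 0], 0, 20], [[-0.0086, -0.0069, 0], 0, 20], [[-0.0095, -0.0056, 0], 0, 20], [[-0.0102, -0.0041, 0], 0, 20], [[-0.0108, -0.0025, 0], 0, 20]]
{'x': 598.95, 'y': 165.03, 'a': 26.543}
[[[-0.01, -0.0009, 0], 0, 20], [[-0.009, 0.0003, 0], 0, 20], [[-0.0078, 0.0011, 0], 0, 20], [[-0.0066, 0.0017, 0], 0, 20], [[-0.0053, 0.0018, 0], 0, 20]]
[[[-0.0041, 0.0017, 0], 0, 20], [[-0.0034, 0.0016, 0], 0, 20], [[-0.0027, 0.0014, 0], 0, 20], [[-0.0022, 0.0014, 0], 0, 20], [[-0.0022, 0.0014, 0], 0, 20]]
[[[-0.0022, 0.0015, 0], 0, 20], [[-0.0021, 0.0015, 0], 0, 20], [[-0.0021, 0.0017, 0], 0, 20], [[-0.002, 0.0017, 0], 0, 20], [[-0.0019, 0.0017, 0], 0, 20]]
{'x': 535.35, 'y': 145.43, 'a': 27.463}
```

>>> move_arm --plan '[[[0.0089,0.0064,0],0,20],[[0.0098,0.005,0],0,20],[[0.0105,0.0035,0],0,20],[[0.0108,0.002,0],0,20],[[0.011,0.0004,0],0,20]]'

```text
clock: 18.67
eef_pos: [590.9, 14.9, 224.6]
tcp_rot: [3.141, -0.002, -0.001]
contact_force: [-1.0, -1.3, 8.7]
opening: 0.339
```

>>> move_arm --plan '[[[0.011,-0.0013,0],0,20],[[0.0106,-0.0028,0],0,20],[[0.0101,-0.0044,0],0,20],[[0.0094,-0.0058,0],0,20],[[0.0084,-0.0071,0],0,20]]'

```text
clock: 19.08
eef_pos: [640.7, 37.1, 224.6]
tcp_rot: [-3.141, -0.002, -0.001]
contact_force: [-0.9, -0.1, 9.0]
opening: 0.347
```

>>> move_arm --plan '[[[0.0073,-0.0083,0],0,20],[[0.0059,-0.0093,0],0,20],[[0.0046,-0.01,0],0,20],[[0.0031,-0.0106,0],0,20],[[0.0014,-0.0109,0],0,20]]'

```text
clock: 19.5
eef_pos: [662.3, 86.8, 224.6]
tcp_rot: [-3.141, -0.001, -0.0]
contact_force: [-3.0, -0.5, 10.3]
opening: 0.339
```

>>> move_arm --plan '[[[-0.0001,-0.011,0],0,20],[[-0.0018,-0.0109,0],0,20],[[-0.0033,-0.0105,0],0,20],[[-0.0049,-0.0099,0],0,20],[[-0.0062,-0.0091,0],0,20]]'

```text
clock: 19.92
eef_pos: [645.1, 137.8, 224.6]
tcp_rot: [3.141, -0.0, 0.0]
contact_force: [-5.0, -4.1, 12.3]
opening: 0.342
```

>>> move_arm --plan '[[[-0.0075,-0.008,0],0,20],[[-0.0086,-0.0069,0],0,20],[[-0.0095,-0.0056,0],0,20],[[-0.0102,-0.0041,0],0,20],[[-0.0108,-0.0025,0],0,20]]'

```text
clock: 20.33
eef_pos: [598.7, 164.1, 224.6]
tcp_rot: [3.14, -0.001, 0.0]
contact_force: [-1.1, -8.2, 11.2]
opening: 0.346
```

>>> move_arm --plan '[[[-0.01,-0.0009,0],0,20],[[-0.009,0.0003,0],0,20],[[-0.0078,0.0011,0],0,20],[[-0.0066,0.0017,0],0,20],[[-0.0053,0.0018,0],0,20]]'

```text
clock: 20.75
eef_pos: [560.5, 160.0, 224.6]
tcp_rot: [3.141, -0.002, 0.0]
contact_force: [2.3, -4.8, 9.0]
opening: 0.344
```

>>> move_arm --plan '[[[-0.0041,0.0017,0],0,20],[[-0.0034,0.0016,0],0,20],[[-0.0027,0.0014,0],0,20],[[-0.0022,0.0014,0],0,20],[[-0.0022,0.0014,0],0,20]]'

```text
clock: 21.17
eef_pos: [546.4, 152.9, 224.6]
tcp_rot: [3.141, -0.003, -0.0]
contact_force: [2.0, -3.5, 9.2]
opening: 0.345
```

>>> move_arm --plan '[[[-0.0022,0.0015,0],0,20],[[-0.0021,0.0015,0],0,20],[[-0.0021,0.0017,0],0,20],[[-0.002,0.0017,0],0,20],[[-0.0019,0.0017,0],0,20]]'

```text
clock: 21.58
eef_pos: [536.2, 145.0, 224.6]
tcp_rot: [-3.141, -0.003, -0.0]
contact_force: [1.4, -2.0, 8.5]
opening: 0.343
```

```bash
python3 ang.py scene
cat > stop.py <<'E'
from sim import *
import sys
th,w=map(float,sys.argv[1:3])
f=lambda D,p=.05:run([(p,0.)]*(p>0)+[(1/12,12*i) for i in D],.0479,.008,.012,w,th,0)[-1].round(3)
print("stop now",f([0]*30))
for n in range(1,41):
    a=f([.035]*n);b=f([.035]*n+[0]*30)
    if -.4<b[1]<.1:print(n,a,b)
E
python3 stop.py -.72 .53
```

```text
scene  t=21.583 nest-chute=-0.717 score=0.592 alt60=0.358 n=6116 lid=0.39
stop now [ 2.55  -0.475  0.   ]
4 [ 0.383 -0.55   0.391] [ 2.883 -0.388  0.   ]
5 [ 0.467 -0.518  0.372] [ 2.967 -0.367  0.   ]
6 [ 0.55  -0.488  0.355] [ 3.05  -0.346  0.   ]
7 [ 0.633 -0.459  0.34 ] [ 3.133 -0.326  0.   ]
8 [ 0.717 -0.431  0.327] [ 3.217 -0.305  0.   ]
9 [ 0.8   -0.404  0.315] [ 3.3   -0.285  0.   ]
10 [ 0.883 -0.378  0.304] [ 3.383 -0.265  0.   ]
11 [ 0.967 -0.353  0.294] [ 3.467 -0.245  0.   ]
12 [ 1.05  -0.329  0.286] [ 3.55  -0.226  0.   ]
13 [ 1.133 -0.306  0.278] [ 3.633 -0.207  0.   ]
14 [ 1.217 -0.283  0.271] [ 3.717 -0.187  0.   ]
15 [ 1.3   -0.261  0.265] [ 3.8   -0.168  0.   ]
16 [ 1.383 -0.239  0.259] [ 3.883 -0.149  0.   ]
17 [ 1.467 -0.218  0.254] [ 3.967 -0.131  0.   ]
18 [ 1.55  -0.197  0.249] [ 4.05  -0.112  0.   ]
19 [ 1.633 -0.176  0.245] [ 4.133 -0.093  0.   ]
20 [ 1.717 -0.156  0.242] [ 4.217 -0.075  0.   ]
21 [ 1.8   -0.136  0.238] [ 4.3   -0.057  0.   ]
22 [ 1.883 -0.116  0.235] [ 4.383 -0.038  0.   ]
23 [ 1.967 -0.096  0.233] [ 4.467 -0.02   0.   ]
24 [ 2.05  -0.077  0.23 ] [ 4.55e+00 -2.00e-03  0.00e+00]
25 [ 2.133 -0.058  0.228] [4.633 0.016 0.   ]
26 [ 2.217 -0.039  0.226] [4.717 0.034 0.   ]
27 [ 2.3   -0.02   0.225] [4.8   0.052 0.   ]
28 [ 2.383e+00 -2.000e-03  2.230e-01] [4.883 0.07  0.   ]
29 [2.467 0.017 0.222] [4.967 0.088 0.   ]
```

```bash
python3 plan.py 587 91 15x.035
```

```text
[[[-0.0019, 0.0019, 0], 0, 20], [[-0.0018, 0.0019, 0], 0, 20], [[-0.0017, 0.002, 0], 0, 20], [[-0.0017, 0.002, 0], 0, 20], [[-0.0016, 0.0021, 0], 0, 20]]
[[[-0.0015, 0.0021, 0], 0, 20], [[-0.0014, 0.0022, 0], 0, 20], [[-0.0014, 0.0022, 0], 0, 20], [[-0.0013, 0.0023, 0], 0, 20], [[-0.0012, 0.0023, 0], 0, 20]]
[[[-0.0011, 0.0024, 0], 0, 20], [[-0.0011, 0.0024, 0], 0, 20], [[-0.0009, 0.0025, 0], 0, 20], [[-0.0009, 0.0024, 0], 0, 20], [[-0.0008, 0.0025, 0], 0, 20]]
{'x': 515.05, 'y': 112.23, 'a': 27.988}
```

>>> move_arm --plan '[[[-0.0019,0.0019,0],0,20],[[-0.0018,0.0019,0],0,20],[[-0.0017,0.002,0],0,20],[[-0.0017,0.002,0],0,20],[[-0.0016,0.0021,0],0,20]]'

```text
clock: 22.05
eef_pos: [527.5, 135.3, 224.6]
tcp_rot: [-3.141, -0.003, -0.0]
contact_force: [2.0, -1.1, 9.3]
opening: 0.341
```

>>> move_arm --plan '[[[-0.0015,0.0021,0],0,20],[[-0.0014,0.0022,0],0,20],[[-0.0014,0.0022,0],0,20],[[-0.0013,0.0023,0],0,20],[[-0.0012,0.0023,0],0,20]]'

```text
clock: 22.47
eef_pos: [520.6, 124.3, 224.6]
tcp_rot: [-3.141, -0.003, -0.0]
contact_force: [1.1, 0.4, 8.8]
opening: 0.344
```

>>> move_arm --plan '[[[-0.0011,0.0024,0],0,20],[[-0.0011,0.0024,0],0,20],[[-0.0009,0.0025,0],0,20],[[-0.0009,0.0024,0],0,20],[[-0.0008,0.0025,0],0,20]]'

```text
clock: 22.88
eef_pos: [515.6, 112.2, 224.6]
tcp_rot: [-3.141, -0.002, -0.0]
contact_force: [0.2, 0.3, 10.6]
opening: 0.344
```

```bash
python3 ang.py scene side; python3 stop.py -.248 .255
```

```text
scene  t=22.883 nest-chute=-0.289 score=0.578 alt60=0.366 n=6170 lid=0.39
side   t=22.933 nest-chute=-0.281 score=0.619 alt60=0.450 n=3275 lid=0.43
stop now [ 2.55  -0.161  0.   ]
1 [ 0.133 -0.217  0.229] [ 2.633 -0.143  0.   ]
2 [ 0.217 -0.198  0.227] [ 2.717 -0.125  0.   ]
3 [ 0.3   -0.179  0.225] [ 2.8   -0.107  0.   ]
4 [ 0.383 -0.16   0.223] [ 2.883 -0.089  0.   ]
5 [ 0.467 -0.142  0.222] [ 2.967 -0.071  0.   ]
6 [ 0.55  -0.123  0.221] [ 3.05  -0.053  0.   ]
7 [ 0.633 -0.105  0.22 ] [ 3.133 -0.035  0.   ]
8 [ 0.717 -0.087  0.219] [ 3.217 -0.017  0.   ]
9 [ 0.8   -0.069  0.218] [3.3 0.  0. ]
10 [ 0.883 -0.05   0.217] [3.383 0.018 0.   ]
11 [ 0.967 -0.032  0.216] [3.467 0.036 0.   ]
12 [ 1.05  -0.014  0.215] [3.55  0.053 0.   ]
13 [1.133 0.004 0.215] [3.633 0.071 0.   ]
14 [1.217 0.021 0.214] [3.717 0.089 0.   ]
```

```bash
python3 plan.py 587 91 10x.035 .015 .01 8x0
```

```text
[[[-0.0007, 0.0026, 0], 0, 20], [[-0.0006, 0.0025, 0], 0, 20], [[-0.0005, 0.0026, 0], 0, 20], [[-0.0004, 0.0026, 0], 0, 20], [[-0.0004, 0.0026, 0], 0, 20]]
[[[-0.0002, 0.0026, 0], 0, 20], [[-0.0002, 0.0026, 0], 0, 20], [[-0.0, 0.0027, 0], 0, 20], [[-0.0, 0.0026, 0], 0, 20], [[0.0001, 0.0026, 0], 0, 20]]
[[[0.0001, 0.0011, 0], 0, 20], [[0.0, 0.0008, 0], 0, 20], [[0.0, -0.0, 0], 0, 20], [[0.0, -0.0, 0], 0, 20], [[0.0, -0.0, 0], 0, 20]]
[[[0.0, -0.0, 0], 0, 20], [[0.0, -0.0, 0], 0, 20], [[0.0, -0.0, 0], 0, 20], [[0.0, -0.0, 0], 0, 20], [[0.0, -0.0, 0], 0, 20]]
{'x': 512.25, 'y': 84.33, 'a': 28.363}
```

>>> move_arm --plan '[[[-0.0007,0.0026,0],0,20],[[-0.0006,0.0025,0],0,20],[[-0.0005,0.0026,0],0,20],[[-0.0004,0.0026,0],0,20],[[-0.0004,0.0026,0],0,20]]'

```text
clock: 23.4
eef_pos: [512.8, 99.3, 224.6]
tcp_rot: [-3.141, -0.002, -0.0]
contact_force: [-1.0, -0.5, 11.6]
opening: 0.341
```

>>> move_arm --plan '[[[-0.0002,0.0026,0],0,20],[[-0.0002,0.0026,0],0,20],[[0,0.0027,0],0,20],[[0,0.0026,0],0,20],[[0.0001,0.0026,0],0,20]]'

```text
clock: 23.82
eef_pos: [512.3, 86.1, 224.5]
tcp_rot: [-3.141, -0.001, -0.0]
contact_force: [-2.4, 0.1, 12.0]
opening: 0.344
```

>>> move_arm --plan '[[[0.0001,0.0011,0],0,20],[[0,0.0008,0],0,20],[[0,0,0],0,20],[[0,0,0],0,20],[[0,0,0],0,20]]'

```text
clock: 24.23
eef_pos: [512.5, 84.3, 224.6]
tcp_rot: [-3.141, -0.001, -0.0]
contact_force: [-1.8, -0.7, 11.7]
opening: 0.345
```

>>> move_arm --plan '[[[0,0,0],0,20],[[0,0,0],0,20],[[0,0,0],0,20],[[0,0,0],0,20],[[0,0,0],0,20]]'

```text
clock: 24.65
eef_pos: [512.5, 84.3, 224.6]
tcp_rot: [-3.141, -0.001, -0.0]
contact_force: [-2.4, 0.1, 12.4]
opening: 0.345
```

>>> move_arm --plan '[[[0,0,0],0,20],[[0,0,0],0,20],[[0,0,0],0,20],[[0,0,0],0,20],[[0,0,0],0,20]]'

```text
clock: 25.07
eef_pos: [512.5, 84.3, 224.6]
tcp_rot: [-3.141, -0.001, -0.0]
contact_force: [-2.9, -1.3, 11.6]
opening: 0.342
```

```bash
python3 ang.py scene side wrist scene; ls -t pics|head -4
```

```text
scene  t=25.067 nest-chute=-0.007 score=0.549 alt60=0.388 n=5892 lid=0.39
side   t=25.117 nest-chute=-0.003 score=0.608 alt60=0.424 n=3323 lid=0.42
wrist  t=25.167 nest-chute=-1.051 score=0.705 alt60=0.697 n=84340 lid=0.54
scene  t=25.217 nest-chute=-0.006 score=0.547 alt60=0.387 n=5890 lid=0.39
scene_25.22.png
wrist_25.17.png
side_25.12.png
scene_25.07.png
```

View pics/wrist_25.17.png

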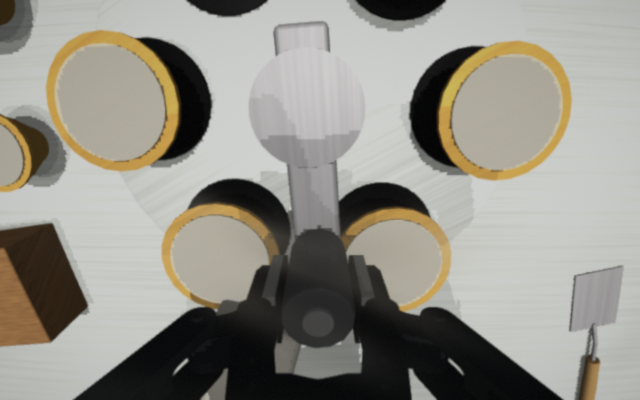

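The grip is held squarely and the hub is at (307,107). The chute is out of frame. I'll release, rise straight up, then check from above.

>>> move_arm --plan '[[[0,0,0],0,40],[[0,0,0],0,50],[[0,0,0],0,70],[[0,0,0],0,100],[[0,0,0],0,100]]'

```text
clock: 25.68
eef_pos: [512.1, 84.2, 223.0]
tcp_rot: [3.142, 0.001, -0.0]
contact_force: [0.4, -0.8, -0.7]
opening: 0.903
```

>>> move_arm --plan '[[[0,0,0],0,100],[[0,0,0],0,100],[[0,0,-0.01],0,100],[[0,0,-0.02],0,100],[[0,0,-0.03],0,100]]'

```text
clock: 26.1
eef_pos: [511.0, 84.1, 282.5]
tcp_rot: [3.141, 0.004, -0.0]
contact_force: [-0.2, 0.9, 0.3]
opening: 0.998
```

>>> move_arm --plan '[[[0,0,-0.035],0,100],[[0,0,-0.035],0,100],[[0,0,-0.03],0,100],[[0.02,0,-0.02],0,100],[[0.02,0,0],0,100]]'

```text
clock: 26.52
eef_pos: [554.0, 84.6, 410.0]
tcp_rot: [-3.14, -0.009, 0.0]
contact_force: [0.8, 0.8, 0.5]
opening: 1.004
```

>>> move_arm --plan '[[[0.03,0,0],0,100],[[0.03,0,0],0,100],[[0.03,0,0],0,100],[[0.03,0,0],0,100],[[0,0,0],0,100]]'

```text
clock: 26.93
eef_pos: [676.1, 84.1, 402.3]
tcp_rot: [3.141, -0.001, -0.001]
contact_force: [-1.8, -0.4, -0.6]
opening: 0.999
```

```bash
python3 ang.py scene side wrist; ls -t pics|head -3
```

```text
scene  t=26.933 nest-chute=-0.005 score=0.549 alt60=0.387 n=5922 lid=0.39
side   t=26.983 nest-chute=+0.005 score=0.610 alt60=0.374 n=3851 lid=0.44
wrist  t=27.033 nest-chute=-0.008 score=0.719 alt60=0.449 n=32859 lid=0.45
wrist_27.03.png
side_26.98.png
scene_26.93.png
```

View pics/wrist_27.03.png

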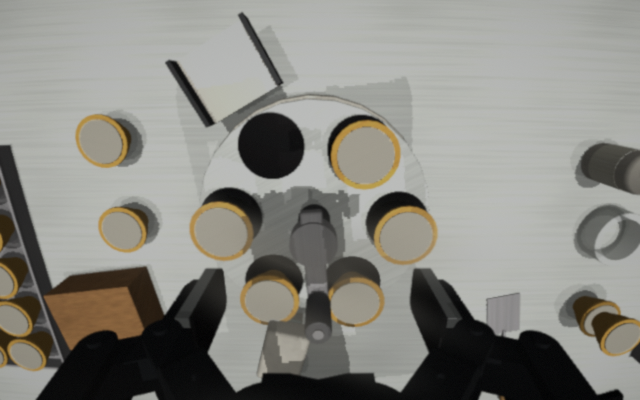

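Run:
```python
from ang import *
c=vision.calibration("wrist");im,d=vision.grab_frame("wrist");P=cloud("wrist",d,c)
for ax in([588,90],[590,91],[586,90]):
    Q=P[:,:2]-ax;b=.5;x=Q@[np.cos(b),np.sin(b)];y=Q@[-np.sin(b),np.cos(b)]
    k=(P[:,2]>112)&(P[:,2]<135)&(x>185)&(x<258)&(abs(y)<75)
    A=[(lo+5,*np.percentile(y[k&(x>lo)&(x<lo+10)],[1,99])) for lo in range(185,245,10)];A=np.array(A);print(ax,A.round(1).tolist(),"off",np.mean(A[:,1:]),"ang",.5+np.mean(A[:,1:].mean(1)/A[:,0]))
```

```text
[588, 90] [[190.0, -55.0, 50.9], [200.0, -54.6, 50.9], [210.0, -54.6, 51.8], [220.0, -54.6, 51.7], [230.0, -54.2, 51.1], [240.0, -55.1, 51.4]] off -1.6848889779604423 ang 0.4920752482928882
[590, 91] [[190.0, -54.7, 51.1], [200.0, -54.5, 50.9], [210.0, -54.5, 52.1], [220.0, -54.4, 50.8], [230.0, -54.5, 51.2], [240.0, -55.0, 51.6]] off -1.6549133063500896 ang 0.49224136188099843
[586, 90] [[190.0, -56.0, 49.9], [200.0, -55.5, 49.9], [210.0, -55.6, 50.8], [220.0, -55.5, 51.0], [230.0, -55.0, 49.9], [240.0, -56.0, 50.4]] off -2.64326418635612 ang 0.4875848813188729
```

The wrist view from above shows the empty nest at (271,145) square on to the chute (mouth from about (212,125) to (283,87)), the grip free at (318,330), and the bowls undisturbed. From this picture the chute direction is 0.492 rad and the nest direction 0.492 rad. I'm handing in the job.

```bash
python3 -c "
from rig import ticket
print(ticket.sign_off())"
```

```text
the job is handed in; nothing more can be done
None
```

The carousel has been turned at the asked speed, stopped with the empty nest in front of the chute, and the grip let go. The job was handed in at about 27 s of the 72 s allowed.

- **Speed:** The measured averages between pictures were 1.22–1.26 rad/s, about 5.0–5.2 s a turn, from roughly 7.5 s to 16.5 s on the clock. I then held the same crank speed for most of another turn before braking. A model fitted to these pictures puts the speed at 1.14–1.28 rad/s up to 16.5 s (about 1.29 at most after that). It never came near the limit of one turn in three seconds, and every reading moved forward.
- **Stop:** I braked with the crank, crept at about 0.25 rad/s, and came to rest. After letting go and rising clear, three cameras put the nest within ±0.008 rad (about 1 mm) of the chute direction I had used. A last wrist picture gave both directions as 0.492 rad.
- **Forces:** Readings between moves were about 13 N or less on the wrist. In the last picture the bowls and bystanders in view look undisturbed.
- **Disagreements:**
  - Early estimates of the axis differed by up to 10 mm between cameras. The measured hand circle settled it at about (587, 90), to a tenth of a millimetre in fit.
  - Early estimates of the chute direction ranged from 0.48 to 0.55 rad, and the later ones agreed on 0.49–0.51.
  - One wrist reading taken while still gripping was off by exactly one nest (60°), because the view was partial. The other cameras and the last view resolved it.

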